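# Set out the hammer heads by size

### The job

Set out the four loose hammer heads on the display board in order of size, one to each rubber pad: the biggest on the pad next to the dark wooden end block, the smallest on the pad farthest from it. Lay each one flat with its eye upwards, centred on its pad and pointing along the pad's long side, and let go of it. Leave the glass jar where it stands.

Things in the scene. Friction and masses are not known exactly. Their poses are not given: they have to be found in the camera images.
- head_a_mid (a point): centre, half-way up, of the biggest loose hammer head: a dark steel block 104 mm long with bright round faces at both ends, 34 mm high and 34 mm wide at its middle (ends slightly narrower), with an upright oblong eye (hole) through its middle; x along its length, y across, z up along the eye; both ends are alike. It lies on the counter eye upwards; picked across its width at the middle
- head_b_mid (a point): centre, half-way up, of the second biggest loose hammer head: a dark steel block 86 mm long with bright round faces at both ends, 28 mm high and 28 mm wide at its middle (ends slightly narrower), with an upright oblong eye (hole) through its middle; x along its length, y across, z up along the eye; both ends are alike. It lies on the counter eye upwards; picked across its width at the middle
- head_c_mid (a point): centre, half-way up, of the second smallest loose hammer head: a dark steel block 68 mm long with bright round faces at both ends, 23 mm high and 23 mm wide at its middle (ends slightly narrower), with an upright oblong eye (hole) through its middle; x along its length, y across, z up along the eye; both ends are alike. It lies on the counter eye upwards; picked across its width at the middle
- head_d_mid (a point): centre, half-way up, of the smallest loose hammer head: a dark steel block 50 mm long with bright round faces at both ends, 18 mm high and 18 mm wide at its middle (ends slightly narrower), with an upright oblong eye (hole) through its middle; x along its length, y across, z up along the eye; both ends are alike. It lies on the counter eye upwards; picked across its width at the middle
- pad_a_top (a point): centre of the upper face of one of four identical fixed dark rubber pads, 120 mm (its x, across the row) by 46 mm (its y, along the row), 4 mm thick, z up; the four stand in a row about 90 mm apart on a pale wooden display board 540 x 150 x 18 mm that lies at an angle on the counter (the letters say nothing about their order in the row)
- pad_b_top (a point): centre of the upper face of one of four identical fixed dark rubber pads, 120 mm (its x, across the row) by 46 mm (its y, along the row), 4 mm thick, z up; the four stand in a row about 90 mm apart on a pale wooden display board 540 x 150 x 18 mm that lies at an angle on the counter (the letters say nothing about their order in the row)
- pad_c_top (a point): centre of the upper face of one of four identical fixed dark rubber pads, 120 mm (its x, across the row) by 46 mm (its y, along the row), 4 mm thick, z up; the four stand in a row about 90 mm apart on a pale wooden display board 540 x 150 x 18 mm that lies at an angle on the counter (the letters say nothing about their order in the row)
- pad_d_top (a point): centre of the upper face of one of four identical fixed dark rubber pads, 120 mm (its x, across the row) by 46 mm (its y, along the row), 4 mm thick, z up; the four stand in a row about 90 mm apart on a pale wooden display board 540 x 150 x 18 mm that lies at an angle on the counter (the letters say nothing about their order in the row)
- endblock: fixed dark wooden end block, 110 mm across the row, 36 mm along it, 45 mm high, standing on one end of the display board (left or right varies), in line with the pads and about 95 mm from the centre of the nearest; origin at the centre of its underside. At the board's other end stands a round tin instead, 44 mm across and 30 mm high, not part of the job
- jar: loose squat amber glass jar with a metal lid, 42 mm across and 60 mm high, standing among the heads; origin at the centre of its underside. To be left alone. A small chisel and a small grey tray of wedges (both under 25 mm high) also lie between the heads
Things that resemble listed ones, but are neither listed nor needed, are in the scene too. Leave any orange or turquoise look-alike of the part that bears head_c_mid alone.

How it is judged:
By the outcome, as a careful person would: the job done as asked, in the order asked, and still so for the second after the job is handed in, with the robot touching nothing.
It also fails if it takes over 99 s, if anything falls off the work surface, if the arm or the gripper's body presses on something with over 40 N, if the wrist force passes 120 N, or if a joint passes its speed limit or range.

### The arm

A 6-joint arm with a two-finger parallel gripper is mounted at the origin on the work surface. World frame = base frame: x ahead of the robot, y to its left, z up, the work surface at z = 0. Lengths are in m, angles in rad, forces in N, time in s.
With the tool pointing down it reaches from about 0.3 to 0.775 m from the base axis. Payload 14.6 kg.
Tool frame: the origin (TCP) lies midway between the tips of the shut fingers; the grasp point (between the pads) lies 19 mm behind it (ctrl.hold_point_z is the distance from the TCP to the grasp point, in m); z points along the fingers, x is the direction in which the jaws open and shut, and the axes are right-handed (so a half turn about z gives the same grasp; the last joint's range is limited). The gripper opens to 94 mm and grips with 3 to 60 N. Pads are 16 mm wide; open, the fingers measure 119 mm over their backs; the gripper's body (75 mm by 177 mm) begins 78 mm behind the grasp point.
Start: joints at [1.171, 0.3, 1.521, -0, 1.321, -0.067], TCP at [0.18, 0.52, 0.17] pointing down, gripper open.
Joint ranges: [-3.03, 3.03], [-0.79, 2.21], [0.23, 2.52], [-1.04, 4.18], [0, 3.07], [-2.55, 2.55]. Speed limits (rad/s): [2.22, 2.22, 2.57, 3.14, 3.14, 3.14].

### API

Orientations are given as [roll, pitch, yaw] about the fixed x, y, z axes, in that order (R = Rz(yaw) Ry(pitch) Rx(roll)).
In Python, from station import ctrl, viewer, ticket, nets gives the robot as it stands.
- The arm moves only by the tool carry_out, never from a script. Its argument "commands" is one flat list of numbers, 7 for each row, row after row: the closure, from -1 (fully open) to 1 (shut), so that 0 is half open, then the shift along the world's x, y, z in cm, then the turn, a rotation vector about the world's x, y, z in rad. In form: [gripper, tx, ty, tz, ax, ay, az, gripper, tx, ty, tz, ax, ay, az, ...]. A call has 1 to 12 rows; each row is the pose to reach, as a shift and turn from the pose measured when the call began; what a row does not reach only later rows make up. A row lasts 1/12 s, in which the tool goes at most 41.7 mm and 7.16 degrees, less where a joint would pass 70% of its speed; a pose out of reach is approached as far as the arm can. A call with a gripper value outside its range is refused whole. The fingers move at their own pace and stop on an object; "force" is the grip in N (left out, the last holds). Time passes only in rows, so rows that repeat a pose let the fingers close. It gives the time, the measured TCP pose, the force and the opening at its end, in the units of the state.
- ctrl.get_obs(): the state, without advancing time (a new reading comes with each control period).
- viewer.camera(name): name is "scene" or "top"; returns (picture, depth): 400x640x3 uint8, blue, green, red; 400x640 float32, m along the optical axis (not along the pixel's ray), 0 where there is no reading.
- viewer.camera_info(name): a dict with "fx", "fy", "cx", "cy" (pixels), "R" (3x3) and "t" (3): a world point X has camera coordinates R X + t. Camera axes: x right, y down, z forward; pixel columns grow to the right and rows downward; lengths in m; the calibration is good to about 2 mm. A picture is of the moment at which its call begins. camera_info takes no time and is no camera call.
- ticket.hand_in(): hands the job in, once; it reports no verdict.
Trained networks look in the newest picture that a camera, given by its name, has taken for a name from the list of things; names that differ only in an ending like _2 or _b are one class to them, and where a whole thing is asked for, a point or a joint stands for the part that bears it (a point fixed in the world has none). Each returns a list of dicts, best first, with "confidence" (0 to 1); they miss things now and then, are a little off and sometimes report something else, mostly with a low value. They report only what shows in the picture. A call takes as long as a camera call. They do not tell look-alikes from the thing itself.
- nets.silhouettes(camera, thing): "region" (400x640 bool, what is visible of it) and "extent" ([left, top, right, bottom] in pixels, round what is visible of it).
The state is a dict: "time_s": time; "qpos": joint angles; "joint_vel": joint speeds; "tau": joint torques, N m; "ee_pos": TCP position; "eef_rot": TCP orientation; "force": force on the tool from outside, world axes, zero at the start; "moment": the same for the moment, N m; "grip_width": finger opening in m.
Only numpy, scipy, OpenCV 4.12 (cv2) and the standard library are available. Lean on these libraries where they do the work, as an engineer would, in place of code of your own. Each camera call takes 0.05 s, during which the arm holds its last target. There are 200 camera calls.

## Working session

There is one attempt and no reset: what is moved stays moved. The work goes in short steps, Python scripts to look and compute and a tool call to move; the robot and the scene stay as the last step left them, time stands still between calls to the robot, and variables do not carry over. Pictures are saved under pics/ and viewed, about 12 in all and at most 16, crops included, and the job is handed in when it is done.

Besides the shell and the picture viewer there is one more tool, called after "Call:" by a JSON object that holds its "fn" and its "kwargs". carry_out: Moves the arm, as the interface text tells. Its arguments: {"type":"object","properties":{"commands":{"type":"array","items":{"type":"number"}},"force":{"type":"number"}},"required":["commands"]}

```bash
ls; mkdir -p pics; python3 - <<'E'
from station import ctrl, viewer
import cv2
for n in("scene","top"):
    p,d=viewer.camera(n); cv2.imwrite(f"pics/{n}0.png",p); print(n,{k:(v.round(3).tolist() if hasattr(v,'round') and not isinstance(v,float) else v) for k,v in viewer.camera_info(n).items()})
print(ctrl.get_obs(), ctrl.hold_point_z)
E
```

```text
pics
scene {'fx': 398.16306726696155, 'fy': 398.16306726696155, 'cx': 321.06433374032616, 'cy': 201.56490086538574, 'R': [[-0.718, 0.696, 0.001], [0.569, 0.588, -0.575], [-0.401, -0.412, -0.818]], 't': [0.333, -0.253, 1.069]}
top {'fx': 518.8657140786647, 'fy': 518.8657140786647, 'cx': 316.0177472405186, 'cy': 205.37466369192842, 'R': [[-0.022, -1.0, -0.015], [-0.981, 0.025, -0.19], [0.19, 0.011, -0.982]], 't': [0.006, 0.469, 1.068]}
{'time_s': 0.1, 'qpos': array([ 1.17140512e+00,  3.00433132e-01,  1.52151404e+00, -1.96292247e-05,
        1.32070826e+00, -6.65566772e-02]), 'joint_vel': array([-1.71424552e-05, -2.69162736e-03, -1.68245172e-03,  1.03353630e-03,
        8.63292463e-04, -3.81538520e-04]), 'tau': array([-1.23467387e-03, -5.32647300e+01, -3.53277791e+01,  7.08534429e-02,
        2.34547199e-02, -5.37393225e-05]), 'ee_pos': array([0.17957648, 0.51956717, 0.16923554]), 'eef_rot': array([-3.14154094e+00,  1.06169492e-03,  1.23796669e+00]), 'force': array([-0.49054403,  0.44210096,  0.02197887]), 'moment': array([-0.04631259,  0.02628493, -0.03963508]), 'grip_width': 0.09400010511141843} 0.0188
```

View pics/top0.png

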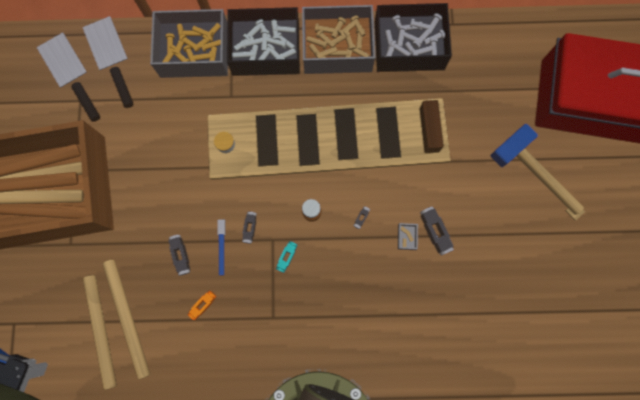

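View pics/scene0.png

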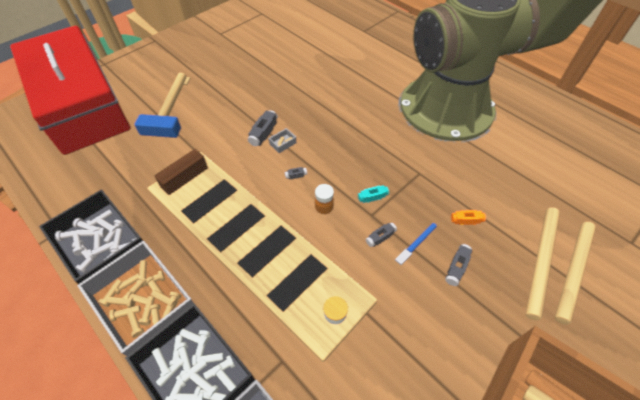

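The top view shows dark heads at (437,230) A, (179,254) B, (249,227) C and (362,217) D. The look-alikes are turquoise (287,256) and orange (202,305), with the blue chisel at (221,247), the tray at (408,237) and the jar at (311,208). The pads are at x = 388, 346, 308 and 266, running from the end block (432,126) to the tin. Next I'll measure them.

```bash
cat >h.py <<'E'
import numpy as np, cv2
from station import ctrl, viewer, ticket, nets
def world(cam,uv,z=None,depth=None):
    i=viewer.camera_info(cam); R=np.array(i["R"]); t=np.array(i["t"]); uv=np.asarray(uv,float)
    r=np.c_[(uv[:,0]-i["cx"])/i["fx"],(uv[:,1]-i["cy"])/i["fy"],np.ones(len(uv))]
    if depth is not None: return (r*np.asarray(depth)[:,None]-t)@R
    o=-R.T@t; w=r@R; return o+w*((z-o[2])/w[:,2])[:,None]
def rect(P):  # centre, long-axis yaw, sizes (mm)
    (c,s,a)=cv2.minAreaRect((P[:,:2]*1000).astype(np.float32))
    if s[0]<s[1]: a+=90; s=s[::-1]
    return np.round(c,1),round((a+90)%180-90,1),np.round(s,1)
def measure(cam,mask,d,lo,hi,zt):
    v,u=np.nonzero(mask&(d>0)); P=world(cam,np.c_[u,v],depth=d[v,u])
    k=(P[:,2]>lo)&(P[:,2]<hi)
    if k.sum()<8: return "few",P[:,2].round(3).max()
    return rect(world(cam,np.c_[u,v][k],z=zt)),"z90",round(np.percentile(P[:,2],90),4),k.sum()
E
python3 - <<'E'
from h import *
H=dict(a=.034,b=.028,c=.023,d=.018)
for cam in("top","scene"):
    p,d=viewer.camera(cam)
    seen=[]
    for k,h in H.items():
        for r in nets.silhouettes(cam,f"head_{k}_mid"):
            print(cam,k,round(r["confidence"],2),np.round(r["extent"]),measure(cam,r["region"],d,h*.6,h*1.4,h))
    for n in("endblock","jar"):
        for r in nets.silhouettes(cam,n)[:1]: print(cam,n,round(r["confidence"],2),np.round(r["extent"]),measure(cam,r["region"],d,.035,.09,.063))
    g=p.max(2)<62
    v,u=np.mgrid[:400,:640]; P=world(cam,np.c_[u.ravel(),v.ravel()],depth=d.ravel())[:,2].reshape(400,640)
    m=(g&(P>.012)&(P<.032)).astype(np.uint8)
    n,L,S,C=cv2.connectedComponentsWithStats(m)
    for i in range(1,n):
        if S[i,4]>400:
            q=np.c_[u[L==i],v[L==i]]; print(cam,"dark",C[i].round(),S[i,4],rect(world(cam,q,z=.022)),P[L==i].mean().round(4), world(cam,q,z=.022).mean(0).round(4))
E
```

```text
top a 0.97 [421. 208. 452. 254.] ((array([ 410.9, -263.8]), 22.7, array([103.3,  37. ])), 'z90', np.float64(0.0341), np.int64(663))
top b 0.92 [166. 233. 189. 275.] ((array([372.3, 292.2]), 17.2, array([85.6, 30.7])), 'z90', np.float64(0.0286), np.int64(448))
top c 0.73 [240. 215. 255. 243.] ((array([429.3, 141.5]), -8.1, array([67. , 23.5])), 'z90', np.float64(0.0237), np.int64(258))
top c 0.61 [278. 244. 296. 272.] ((array([363.,  60.]), -27.5, array([65. , 21.3])), 'z90', np.float64(0.0235), np.int64(238))
top c 0.52 [189. 293. 217. 318.] ((array([263.9, 242.3]), -45.6, array([66.9, 22.8])), 'z90', np.float64(0.0234), np.int64(267))
top d 0.67 [354. 209. 368. 228.] ((array([ 444.3, -104.3]), -30.7, array([48.7, 16.5])), 'z90', np.float64(0.0178), np.int64(115))
top endblock 0.65 [421. 101. 444. 151.] ((array([ 636. , -260.3]), 2.9, array([115.7,  41.3])), 'z90', np.float64(0.0634), np.int64(920))
top jar 0.67 [304. 201. 322. 223.] ((array([459.9,   4. ]), -1.4, array([38.6, 35.8])), 'z90', np.float64(0.0605), np.int64(259))
top dark [346. 134.] 856 (array([636.2, -75.7]), 2.8, arr
[... 1315 characters left out ...]
.67 [157. 145. 208. 195.] ((array([ 642.8, -250.2]), 2.6, array([114.5,  58.7])), 'z90', np.float64(0.0641), np.int64(1055))
scene jar 0.9 [314. 185. 334. 213.] ((array([467.9,  13.7]), 45.9, array([53.8, 35.5])), 'z90', np.float64(0.0614), np.int64(319))
scene dark [209. 201.] 725 (array([ 637.6, -170.5]), 2.9, array([112. ,  38.2])) 0.0225 [ 0.6389 -0.1703  0.022 ]
scene dark [235. 228.] 843 (array([637.1, -75.5]), 3.0, array([112.6,  38.9])) 0.0225 [ 0.6389 -0.0753  0.022 ]
scene dark [266. 251.] 949 (array([625.8,  11. ]), 2.7, array([112.1,  38.7])) 0.0225 [0.6278 0.0112 0.022 ]
scene dark [296. 282.] 1107 (array([627.5, 102.8]), 2.6, array([112.9,  39.1])) 0.0225 [0.6291 0.103  0.022 ]
```

```bash
python3 - <<'E'
import cv2
p=cv2.imread("pics/top0.png")[90:330,150:460]; cv2.imwrite("pics/crop1.png",cv2.resize(p,None,fx=2.5,fy=2.5,interpolation=cv2.INTER_CUBIC))
E
```

```text
(no output)
```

View pics/crop1.png

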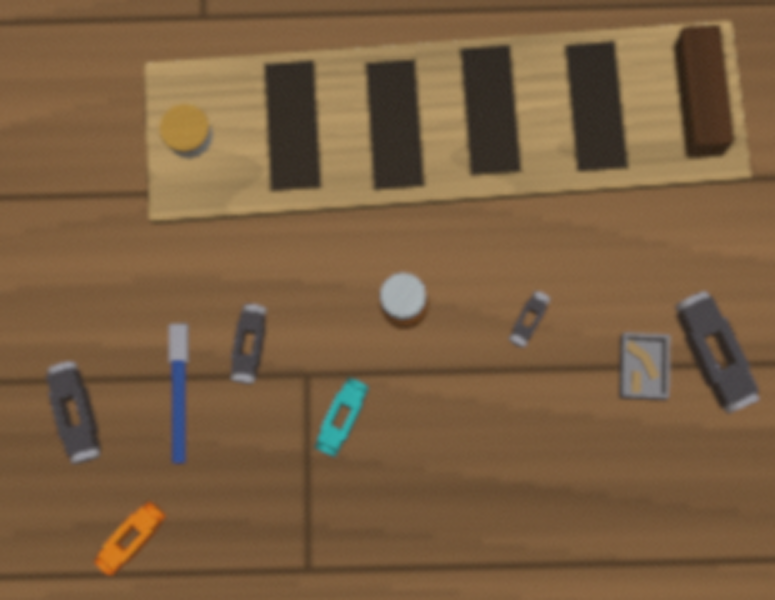

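Call:
{"fn": "carry_out", "kwargs": {"commands": [0.0,19.4,-22.7,-6,0,0,0.633,0.0,19.4,-22.7,-6,0,0,0.633,0.0,19.4,-22.7,-6,0,0,0.633,0.0,19.4,-22.7,-6,0,0,0.633,0.0,19.4,-22.7,-6,0,0,0.633,0.0,19.4,-22.7,-6,0,0,0.633,0.0,19.4,-22.7,-6,0,0,0.633,0.0,19.4,-22.7,-6,0,0,0.633,0.0,19.4,-22.7,-6,0,0,0.633,0.0,19.4,-22.7,-6,0,0,0.633,0.0,19.4,-22.7,-6,0,0,0.633,0.0,19.4,-22.7,-6,0,0,0.633], "force": 30}}

```text
time_s: 1.8
ee_pos: [0.3732, 0.2936, 0.11]
eef_rot: [3.141, -0.0, 1.872]
force: [0.3, -0.5, 0.1]
grip_width: 0.0471
```

The crop confirms the choice: grey heads B (73,411), C (249,343), D (530,319) and A (718,350). The turquoise one (342,417) and the orange one (130,539) stay where they are.

Call:
{"fn": "carry_out", "kwargs": {"commands": [0.0,0,0,-4,0,0,0,0.0,0,0,-7,0,0,0,0.0,0,0,-9,0,0,0,0.0,0,0,-10.4,0,0,0,0.0,0,0,-10.4,0,0,0,0.9,0,0,-10.4,0,0,0,0.9,0,0,-10.4,0,0,0,0.9,0,0,-10.4,0,0,0,0.9,0,0,-10.4,0,0,0,0.9,0,0,-10.4,0,0,0], "force": 30}}

```text
time_s: 2.63
ee_pos: [0.3735, 0.2939, 0.0068]
eef_rot: [3.14, -0.001, 1.872]
force: [0.8, 0.5, -0.0]
grip_width: 0.0168
```

Call:
{"fn": "carry_out", "kwargs": {"commands": [0.9,0,0,0,0,0,0,0.9,0,0,0,0,0,0,0.9,0,0,3,0,0,0,0.9,0,0,7,0,0,0,0.9,0,0,10,0,0,0,0.9,0,0,10,0,0,0], "force": 40}}

```text
time_s: 3.13
ee_pos: [0.3757, 0.2954, 0.1124]
eef_rot: [3.132, -0.003, 1.872]
force: [0.0, -0.9, 0.1]
grip_width: 0.0046
```

```bash
python3 - <<'E'
from h import *
p,d=viewer.camera("scene"); cv2.imwrite("pics/s2.png",p)
print(ctrl.get_obs()["grip_width"],ctrl.get_obs()["force"])
for k,h in dict(b=.028).items():
    for c in("scene","top"):
        if c=="top": p,d=viewer.camera(c); q=p
        for r in nets.silhouettes(c,f"head_{k}_mid"): print(c,round(r["confidence"],2),np.round(r["extent"]),measure(c,r["region"],d,h*.6,h*1.4,h))
i=cv2.imread("pics/s2.png")[150:350,340:540]
cv2.imwrite("pics/s2c.png",np.hstack([cv2.resize(i,(400,400)),cv2.resize(q[150:350,90:290],(400,400))]))
E
```

```text
0.004730076590185203 [-0.29634072  0.10561533 -0.83060133]
scene 0.84 [446. 242. 473. 285.] ((array([375.8, 296. ]), 16.0, array([91.1, 28.8])), 'z90', np.float64(0.0298), np.int64(519))
top 0.73 [172. 246. 191. 275.] ((array([359.5, 288.6]), 17.4, array([59.1, 29.8])), 'z90', np.float64(0.0287), np.int64(301))
```

View pics/s2c.png

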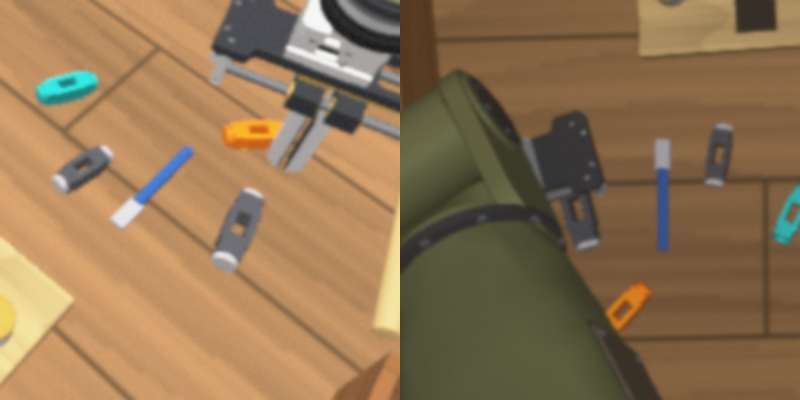

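B was not gripped and has not moved. In the picture the fingertips show near scene (484,232), while the reported TCP projects to about (473,241). I'll measure that offset from the depth image.

```bash
python3 - <<'E'
from h import *
o=ctrl.get_obs(); print(o["ee_pos"],o["eef_rot"],o["qpos"])
p,d=viewer.camera("scene")
i=viewer.camera_info("scene"); c=np.array(i["R"])@o["ee_pos"]+i["t"]; print("tcp px",i["fx"]*c[0]/c[2]+i["cx"],i["fy"]*c[1]/c[2]+i["cy"],c[2])
v,u=np.mgrid[190:245,465:515]; v=v.ravel();u=u.ravel()
P=world("scene",np.c_[u,v],depth=d[v,u]); k=(P[:,2]>.08)&(P[:,2]<.16)
for z in np.arange(.09,.17,.01):
    q=P[k&(abs(P[:,2]-z)<.005)]
    if len(q): print(round(z,3),len(q),q.mean(0).round(4),q.min(0).round(4),q.max(0).round(4))
x=p[180:250,450:530].copy(); x=cv2.resize(x,(640,560),interpolation=cv2.INTER_CUBIC); cv2.imwrite("pics/f.png",x)
E
```

```text
[0.37303298 0.29357332 0.10569137] [ 3.14148522e+00 -1.94592935e-04  1.87214769e+00] [ 5.89478540e-01  1.99854120e-01  1.80403386e+00  1.71928193e-04
  1.13754638e+00 -1.28274131e+00]
tcp px 472.2007724356707 241.23093422667318 0.7116316401740994
0.14 8 [0.3752 0.2992 0.1435] [0.3648 0.2941 0.1404] [0.38   0.3044 0.1446]
0.15 50 [0.3792 0.2965 0.1508] [0.3629 0.2794 0.1452] [0.3853 0.3112 0.1548]
0.16 34 [0.3783 0.2965 0.1573] [0.3635 0.2789 0.155 ] [0.3846 0.3104 0.16  ]
```

View pics/f.png

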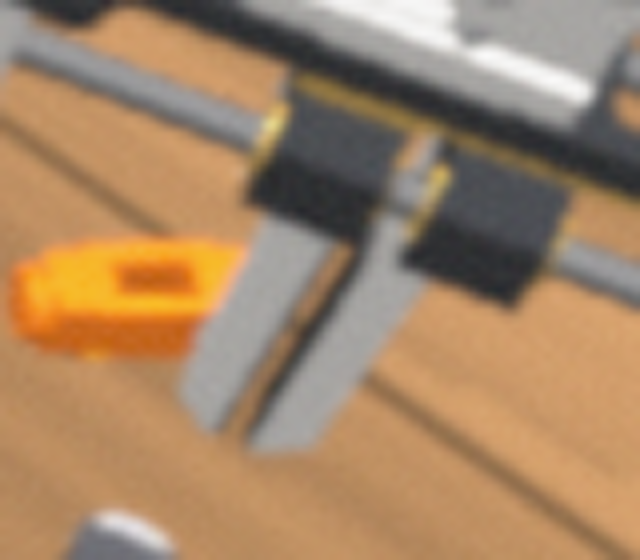

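The fingertips are at z≈0.140 while the TCP reads z=0.106, so the real tips sit about 35 mm above the reported TCP and the fingers closed above B. The xy agrees. I'll go down by tip height and watch the force.

Call:
{"fn": "carry_out", "kwargs": {"commands": [0.0,0,0,0,0,0,0,0.0,0,0,0,0,0,0,0.0,0,0,0,0,0,0,0.0,0,0,0,0,0,0,0.0,0,0,0,0,0,0,0.0,0,0,-4,0,0,0,0.0,0,0,-8,0,0,0,0.0,0,0,-9,0,0,0,0.0,0,0,-10,0,0,0,0.0,0,0,-10,0,0,0]}}

```text
time_s: 4.22
ee_pos: [0.3728, 0.2934, 0.005]
eef_rot: [-3.14, 0.0, 1.872]
force: [-0.6, -0.5, -0.3]
grip_width: 0.047
```

Call:
{"fn": "carry_out", "kwargs": {"commands": [0.0,0,0,-0.8,0,0,0,0.0,0,0,-1.6,0,0,0,0.0,0,0,-1.6,0,0,0,0.0,0,0,-1.6,0,0,0]}}

```text
time_s: 4.55
ee_pos: [0.3729, 0.2935, -0.0108]
eef_rot: [-3.14, 0.0, 1.872]
force: [0.1, -0.1, -0.6]
grip_width: 0.0474
```

```bash
python3 - <<'E'
from h import *
o=ctrl.get_obs(); print(o["ee_pos"],o["force"],o["grip_width"])
p,d=viewer.camera("scene")
x=cv2.resize(p[200:300,410:530],(720,600),interpolation=cv2.INTER_CUBIC); cv2.imwrite("pics/f2.png",x)
E
```

```text
[ 0.3728895   0.29347458 -0.01077864] [ 0.12621965 -0.0965135  -0.63742782] 0.04737055465100351
```

View pics/f2.png

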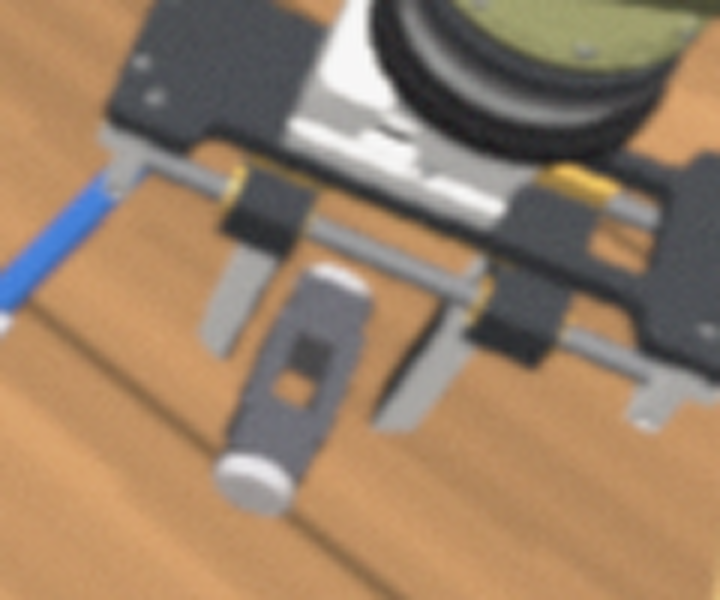

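Confirmed: the TCP reads −11 mm with no contact, and the tips straddle B evenly, seen at crop (215,355) and (395,428). I'll lower another 15 mm and grip.

Call:
{"fn": "carry_out", "kwargs": {"commands": [0.0,0,0,-0.8,0,0,0,0.0,0,0,-1.5,0,0,0,0.0,0,0,-1.5,0,0,0,0.9,0,0,-1.5,0,0,0,0.9,0,0,-1.5,0,0,0,0.9,0,0,-1.5,0,0,0,0.9,0,0,-1.5,0,0,0,0.9,0,0,-1.5,0,0,0], "force": 30}}

```text
time_s: 5.27
ee_pos: [0.3731, 0.2936, -0.0254]
eef_rot: [-3.141, 0.0, 1.872]
force: [-0.6, 0.2, 0.3]
grip_width: 0.028
```

Call:
{"fn": "carry_out", "kwargs": {"commands": [0.9,0,0,0,0,0,0,0.9,0,0,0,0,0,0,0.9,0,0,3,0,0,0,0.9,0,0,7,0,0,0,0.9,0,0,9,0,0,0,0.9,0,0,9,0,0,0,0.9,0,0,9,0,0,0], "force": 50}}

```text
time_s: 5.85
ee_pos: [0.3732, 0.2936, 0.0646]
eef_rot: [3.142, -0.0, 1.872]
force: [0.4, -0.4, -4.6]
grip_width: 0.028
```

Call:
{"fn": "carry_out", "kwargs": {"commands": [0.9,26.4,-36.9,0,0,0,-0.253,0.9,26.4,-36.9,0,0,0,-0.253,0.9,26.4,-36.9,0,0,0,-0.253,0.9,26.4,-36.9,0,0,0,-0.253,0.9,26.4,-36.9,0,0,0,-0.253,0.9,26.4,-36.9,0,0,0,-0.253,0.9,26.4,-36.9,0,0,0,-0.253,0.9,26.4,-36.9,0,0,0,-0.253,0.9,26.4,-36.9,0,0,0,-0.253,0.9,26.4,-36.9,0,0,0,-0.253,0.9,26.4,-36.9,0,0,0,-0.253,0.9,26.4,-36.9,0,0,0,-0.253]}}

```text
time_s: 6.85
ee_pos: [0.6382, -0.0807, 0.061]
eef_rot: [-3.139, 0.0, 1.615]
force: [-0.2, -0.1, -3.6]
grip_width: 0.0278
```

Call:
{"fn": "carry_out", "kwargs": {"commands": [0.9,0,0,0,0,0,0,0.9,0,0,0,0,0,0,0.9,0,0,0,0,0,0]}}

```text
time_s: 7.1
ee_pos: [0.6371, -0.08, 0.0592]
eef_rot: [-3.136, -0.0, 1.615]
force: [0.7, 0.6, -4.0]
grip_width: 0.0277
```

Call:
{"fn": "carry_out", "kwargs": {"commands": [0.9,0,0.45,0,0,0,0,0.9,0,0.45,-3,0,0,0,0.9,0,0.45,-5,0,0,0,0.9,0,0.45,-5.5,0,0,0,0.9,0,0.45,-5.9,0,0,0,0.9,0,0.45,-6.1,0,0,0,0.9,0,0.45,-6.2,0,0,0,0.9,0,0.45,-6.2,0,0,0]}}

```text
time_s: 7.77
ee_pos: [0.6376, -0.0754, -0.0017]
eef_rot: [-3.137, -0.0, 1.615]
force: [0.4, 0.6, -3.6]
grip_width: 0.0271
```

Call:
{"fn": "carry_out", "kwargs": {"commands": [0.9,0,0,-0.1,0,0,0,0.9,0,0,-0.2,0,0,0,0.9,0,0,-0.2,0,0,0]}}

```text
time_s: 8.02
ee_pos: [0.6379, -0.0755, -0.0034]
eef_rot: [-3.138, -0.0, 1.615]
force: [0.6, 0.2, -1.5]
grip_width: 0.0275
```

Call:
{"fn": "carry_out", "kwargs": {"commands": [0.9,0,0,-0.05,0,0,0,0.1,0,0,-0.05,0,0,0,0.0,0,0,-0.05,0,0,0,0.0,0,0,-0.05,0,0,0,0.0,0,0,2,0,0,0,0.0,0,0,6,0,0,0,0.0,0,0,9,0,0,0,0.0,0,0,9,0,0,0]}}

```text
time_s: 8.68
ee_pos: [0.6409, -0.076, 0.0938]
eef_rot: [3.135, 0.002, 1.615]
force: [0.2, 0.6, 0.4]
grip_width: 0.0473
```

```bash
cat >look.py <<'E'
from h import *
import sys
H=dict(a=.034,b=.028,c=.023,d=.018)
for cam in("scene","top"):
    p,d=viewer.camera(cam); cv2.imwrite(f"pics/last_{cam}.png",p)
    for k in sys.argv[1]:
        for base in (0,.022):
            h=H[k]
            for r in nets.silhouettes(cam,f"head_{k}_mid"):
                m=measure(cam,r["region"],d,base+h*.7,base+h*1.3,base+h)
                if m[0]!="few" and abs(m[2]-base-h)<.004: print(cam,k,base,round(r["confidence"],2),np.round(r["extent"]),m)
print(ctrl.get_obs()["ee_pos"],ctrl.get_obs()["grip_width"])
E
python3 look.py bc
```

```text
scene b 0.022 0.66 [215. 207. 253. 238.] ((array([638.4, -71.4]), 1.3, array([85.3, 33.2])), 'z90', np.float64(0.0512), np.int64(484))
scene c 0 0.85 [450. 210. 486. 222.] ((array([266.9, 244.6]), -40.2, array([68.1, 26.7])), 'z90', np.float64(0.0245), np.int64(285))
scene c 0 0.84 [365. 220. 398. 249.] ((array([430.9, 144.3]), -10.1, array([68.8, 25.7])), 'z90', np.float64(0.0246), np.int64(297))
scene c 0 0.72 [359. 187. 392. 200.] ((array([365.1,  63.7]), -27.0, array([69.1, 27.6])), 'z90', np.float64(0.0245), np.int64(252))
top c 0 0.69 [242. 216. 253. 245.] ((array([429. , 141.5]), -9.2, array([67.1, 23.7])), 'z90', np.float64(0.0235), np.int64(254))
[ 0.63768637 -0.07545738  0.08597312] 0.04697935562631524
```

Call:
{"fn": "carry_out", "kwargs": {"commands": [0.1,-20.8,21.8,-1,0,0,-0.198,0.1,-20.8,21.8,-1,0,0,-0.198,0.1,-20.8,21.8,-1,0,0,-0.198,0.1,-20.8,21.8,-1,0,0,-0.198,0.1,-20.8,21.8,-1,0,0,-0.198,0.1,-20.8,21.8,-1,0,0,-0.198,0.1,-20.8,21.8,-1,0,0,-0.198,0.1,-20.8,21.8,-1,0,0,-0.198,0.1,-20.8,21.8,-1,0,0,-0.198,0.1,-20.8,21.8,-1,0,0,-0.198]}}

```text
time_s: 10.02
ee_pos: [0.4302, 0.1426, 0.0762]
eef_rot: [-3.138, -0.0, 1.419]
force: [0.4, 0.0, 0.4]
grip_width: 0.0424
```

Call:
{"fn": "carry_out", "kwargs": {"commands": [0.1,0,0,-4,0,0,0,0.1,0,0,-7,0,0,0,0.1,0,0,-9,0,0,0,0.1,0,0,-10,0,0,0,0.1,0,0,-10.4,0,0,0,0.1,0,0,-10.4,0,0,0,0.9,0,0,-10.4,0,0,0,0.9,0,0,-10.4,0,0,0,0.9,0,0,-10.4,0,0,0,0.9,0,0,-10.4,0,0,0,0.9,0,0,-10.4,0,0,0], "force": 40}}

```text
time_s: 10.93
ee_pos: [0.4308, 0.1427, -0.0269]
eef_rot: [-3.14, -0.001, 1.419]
force: [-1.3, -1.6, 6.6]
grip_width: 0.0226
```

Call:
{"fn": "carry_out", "kwargs": {"commands": [0.9,0,0,0,0,0,0,0.9,0,0,3,0,0,0,0.9,0,0,7,0,0,0,0.9,0,0,9,0,0,0,0.9,0,0,9,0,0,0,0.9,0,0,9,0,0,0]}}

```text
time_s: 11.43
ee_pos: [0.431, 0.1428, 0.0634]
eef_rot: [-3.141, -0.001, 1.419]
force: [-0.1, -0.5, -3.3]
grip_width: 0.0219
```

Call:
{"fn": "carry_out", "kwargs": {"commands": [0.9,19.6,-13.2,0,0,0,0.198,0.9,19.6,-13.2,0,0,0,0.198,0.9,19.6,-13.2,0,0,0,0.198,0.9,19.6,-13.2,0,0,0,0.198,0.9,19.6,-13.2,0,0,0,0.198,0.9,19.6,-13.2,0,0,0,0.198,0.9,19.6,-13.2,0,0,0,0.198,0.9,19.6,-13.2,0,0,0,0.198,0.9,19.6,-13.2,0,0,0,0.198,0.9,19.6,-13.2,0,0,0,0.198]}}

```text
time_s: 12.27
ee_pos: [0.6259, 0.0116, 0.0624]
eef_rot: [-3.139, -0.002, 1.618]
force: [-1.0, 0.3, -1.4]
grip_width: 0.0226
```

Call:
{"fn": "carry_out", "kwargs": {"commands": [0.9,0.1,-0.05,0,0,0,0,0.9,0.1,-0.05,-3,0,0,0,0.9,0.1,-0.05,-5,0,0,0,0.9,0.1,-0.05,-6,0,0,0,0.9,0.1,-0.05,-6.4,0,0,0,0.9,0.1,-0.05,-6.6,0,0,0,0.9,0.1,-0.05,-6.7,0,0,0,0.9,0.1,-0.05,-6.7,0,0,0]}}

```text
time_s: 12.93
ee_pos: [0.6274, 0.0112, -0.0036]
eef_rot: [-3.141, -0.002, 1.618]
force: [0.3, 0.6, -2.5]
grip_width: 0.0225
```

Call:
{"fn": "carry_out", "kwargs": {"commands": [0.9,0,0,-0.1,0,0,0,0.9,0,0,-0.15,0,0,0,0.9,0,0,-0.15,0,0,0,0.3,0,0,-0.15,0,0,0,0.1,0,0,-0.15,0,0,0,0.1,0,0,-0.15,0,0,0,0.1,0,0,2,0,0,0,0.1,0,0,6,0,0,0,0.1,0,0,8.5,0,0,0,0.1,0,0,8.5,0,0,0]}}

```text
time_s: 13.77
ee_pos: [0.6301, 0.0111, 0.0876]
eef_rot: [3.134, -0.001, 1.618]
force: [0.4, -0.7, 0.9]
grip_width: 0.0424
```

```bash
python3 look.py cd
```

```text
scene c 0 0.88 [357. 186. 389. 205.] ((array([365.2,  63.6]), -27.0, array([69.3, 27.6])), 'z90', np.float64(0.0245), np.int64(253))
scene c 0 0.65 [450. 212. 488. 223.] ((array([266.9, 245.3]), -49.0, array([67.4, 27.2])), 'z90', np.float64(0.0246), np.int64(281))
scene c 0.022 0.8 [250. 229. 282. 262.] ((array([626.8,  14.9]), 0.6, array([67.5, 26.8])), 'z90', np.float64(0.0462), np.int64(341))
scene d 0 0.57 [286. 171. 309. 178.] ((array([ 447.3, -102.8]), -30.8, array([48.2, 22.8])), 'z90', np.float64(0.0195), np.int64(131))
top d 0 0.68 [354. 206. 371. 226.] ((array([ 445.6, -105.1]), -28.2, array([47.7, 17.6])), 'z90', np.float64(0.0184), np.int64(123))
[0.6272102  0.01118924 0.08076864] 0.04233066283635414
```

```bash
python3 - <<'E'
from h import *
o=ctrl.get_obs(); e=o["ee_pos"]; a=o["eef_rot"][2]; x=np.array([np.cos(a),np.sin(a)]); y=np.array([-x[1],x[0]])
p,d=viewer.camera("scene"); v,u=np.nonzero(d>0); P=world("scene",np.c_[u,v],depth=d[v,u])
q=P[:,:2]-e[:2]; s=q@x; t=q@y; k=(abs(s)<.1)&(abs(t)<.06)&(P[:,2]>.08)
for lo in np.arange(-.1,.1,.02):
    m=k&(s>=lo)&(s<lo+.02)
    if m.any(): print(lo.round(2),m.sum(),"dz over ee:",np.percentile(P[m,2]-e[2],[0,3,20]).round(4))
E
```

```text
-0.1 78 dz over ee: [0.1581 0.163  0.1747]
-0.08 247 dz over ee: [0.1327 0.1364 0.1476]
-0.06 980 dz over ee: [0.1392 0.1517 0.311 ]
-0.04 2019 dz over ee: [0.0356 0.0944 0.2709]
-0.02 1009 dz over ee: [0.037  0.1489 0.2476]
0.0 1597 dz over ee: [0.1468 0.1524 0.1859]
0.02 1691 dz over ee: [0.0362 0.0852 0.1643]
0.04 3601 dz over ee: [0.1375 0.1561 0.2947]
0.06 1739 dz over ee: [0.1351 0.1745 0.1767]
0.08 637 dz over ee: [0.1338 0.136  0.1446]
```

The tips are 36 mm above the reported TCP and the body is 97 mm above the tips, so there is plenty of room over the jar. On to D.

Call:
{"fn": "carry_out", "kwargs": {"commands": [0.2,-18.1,-11.5,0,0,0,-0.562,0.2,-18.1,-11.5,0,0,0,-0.562,0.2,-18.1,-11.5,0,0,0,-0.562,0.2,-18.1,-11.5,0,0,0,-0.562,0.2,-18.1,-11.5,0,0,0,-0.562,0.2,-18.1,-11.5,0,0,0,-0.562,0.2,-18.1,-11.5,0,0,0,-0.562,0.2,-18.1,-11.5,0,0,0,-0.562,0.2,-18.1,-11.5,0,0,0,-0.562,0.2,-18.1,-11.5,0,0,0,-0.562]}}

```text
time_s: 15.15
ee_pos: [0.4472, -0.1032, 0.0808]
eef_rot: [-3.14, -0.002, 1.057]
force: [-0.9, 0.7, 0.7]
grip_width: 0.0376
```

Call:
{"fn": "carry_out", "kwargs": {"commands": [0.2,-0.1,-0.1,-4,0,0,0,0.2,-0.1,-0.1,-7,0,0,0,0.2,-0.1,-0.1,-9.5,0,0,0,0.2,-0.1,-0.1,-10.5,0,0,0,0.2,-0.1,-0.1,-11.1,0,0,0,0.2,-0.1,-0.1,-11.1,0,0,0,0.9,-0.1,-0.1,-11.1,0,0,0,0.9,-0.1,-0.1,-11.1,0,0,0,0.9,-0.1,-0.1,-11.1,0,0,0,0.9,-0.1,-0.1,-11.1,0,0,0,0.9,-0.1,-0.1,-11.1,0,0,0], "force": 25}}

```text
time_s: 16.07
ee_pos: [0.4469, -0.1044, -0.0292]
eef_rot: [3.141, -0.002, 1.057]
force: [-0.8, 0.6, 7.2]
grip_width: 0.0176
```

Call:
{"fn": "carry_out", "kwargs": {"commands": [0.9,0,0,0,0,0,0,0.9,0,0,3,0,0,0,0.9,0,0,7,0,0,0,0.9,0,0,9.5,0,0,0,0.9,0,0,9.5,0,0,0,0.9,0,0,9.5,0,0,0]}}

```text
time_s: 16.57
ee_pos: [0.4474, -0.1046, 0.0667]
eef_rot: [3.139, -0.003, 1.057]
force: [-0.6, -0.5, -1.8]
grip_width: 0.0176
```

Call:
{"fn": "carry_out", "kwargs": {"commands": [0.9,18.1,20.8,0,0,0,0.56,0.9,18.1,20.8,0,0,0,0.56,0.9,18.1,20.8,0,0,0,0.56,0.9,18.1,20.8,0,0,0,0.56,0.9,18.1,20.8,0,0,0,0.56,0.9,18.1,20.8,0,0,0,0.56,0.9,18.1,20.8,0,0,0,0.56,0.9,18.1,20.8,0,0,0,0.56,0.9,18.1,20.8,0,0,0,0.56,0.9,18.1,20.8,0,0,0,0.56,0.9,18.1,20.8,0,0,0,0.56]}}

```text
time_s: 17.48
ee_pos: [0.6277, 0.1025, 0.066]
eef_rot: [3.14, -0.002, 1.616]
force: [0.1, 0.1, -0.6]
grip_width: 0.0179
```

Call:
{"fn": "carry_out", "kwargs": {"commands": [0.9,0.05,0.05,-3,0,0,0,0.9,0.05,0.05,-5.5,0,0,0,0.9,0.05,0.05,-6.5,0,0,0,0.9,0.05,0.05,-6.9,0,0,0,0.9,0.05,0.05,-7.1,0,0,0,0.9,0.05,0.05,-7.2,0,0,0,0.9,0.05,0.05,-7.3,0,0,0,0.9,0.05,0.05,-7.3,0,0,0]}}

```text
time_s: 18.15
ee_pos: [0.6287, 0.103, -0.0061]
eef_rot: [3.139, -0.003, 1.616]
force: [-0.5, 0.2, -1.0]
grip_width: 0.0176
```

Call:
{"fn": "carry_out", "kwargs": {"commands": [0.9,0,0,-0.1,0,0,0,0.9,0,0,-0.15,0,0,0,0.9,0,0,-0.15,0,0,0,0.3,0,0,-0.15,0,0,0,0.1,0,0,-0.15,0,0,0,0.1,0,0,-0.15,0,0,0,0.1,0,0,2,0,0,0,0.1,0,0,6,0,0,0,0.1,0,0,9,0,0,0,0.1,0,0,9,0,0,0]}}

```text
time_s: 18.98
ee_pos: [0.6315, 0.1033, 0.0909]
eef_rot: [3.129, -0.003, 1.617]
force: [0.8, 0.5, 1.2]
grip_width: 0.0424
```

```bash
python3 look.py da
```

```text
scene d 0.022 0.57 [288. 272. 308. 290.] ((array([629.1, 105.4]), 3.7, array([48.2, 19.5])), 'z90', np.float64(0.0413), np.int64(197))
top a 0 0.94 [420. 209. 454. 254.] ((array([ 410.7, -264.4]), 22.7, array([102.4,  36. ])), 'z90', np.float64(0.0342), np.int64(626))
[0.62845981 0.10294345 0.08325885] 0.04218546261041436
```

Call:
{"fn": "carry_out", "kwargs": {"commands": [0.0,-21.7,-36.6,0,0,0,-1.4,0.0,-21.7,-36.6,0,0,0,-1.4,0.0,-21.7,-36.6,0,0,0,-1.4,0.0,-21.7,-36.6,0,0,0,-1.4,0.0,-21.7,-36.6,0,0,0,-1.4,0.0,-21.7,-36.6,0,0,0,-1.4,0.0,-21.7,-36.6,0,0,0,-1.4,0.0,-21.7,-36.6,0,0,0,-1.4,0.0,-21.7,-36.6,0,0,0,-1.4,0.0,-21.7,-36.6,0,0,0,-1.4,0.0,-21.7,-36.6,0,0,0,-1.4,0.0,-21.7,-36.6,0,0,0,-1.4], "force": 40}}

```text
time_s: 20.48
ee_pos: [0.4099, -0.2654, 0.0832]
eef_rot: [3.14, -0.002, 0.205]
force: [0.1, -0.3, 0.1]
grip_width: 0.0469
```

Call:
{"fn": "carry_out", "kwargs": {"commands": [0.0,0,0,0,0,0,-1.389,0.0,0,0,0,0,0,-1.389,0.0,0,0,0,0,0,-1.389,0.0,0,0,0,0,0,-1.389,0.0,0,0,0,0,0,-1.389,0.0,0,0,0,0,0,-1.389,0.0,0,0,0,0,0,-1.389,0.0,0,0,0,0,0,-1.389,0.0,0,0,0,0,0,-1.389,0.0,0,0,0,0,0,-1.389,0.0,0,0,0,0,0,-1.389,0.0,0,0,0,0,0,-1.389]}}

```text
time_s: 21.48
ee_pos: [0.4099, -0.2654, 0.0831]
eef_rot: [3.14, -0.002, -1.192]
force: [0.3, 0.7, -0.1]
grip_width: 0.0469
```

Call:
{"fn": "carry_out", "kwargs": {"commands": [-0.05,0.15,0.18,-3,0,0,0.019,-0.05,0.15,0.18,-6,0,0,0.019,-0.05,0.15,0.18,-7.5,0,0,0.019,-0.05,0.15,0.18,-9,0,0,0.019,-0.05,0.15,0.18,-10.5,0,0,0.019,-0.05,0.15,0.18,-11,0,0,0.019,-0.05,0.15,0.18,-11,0,0,0.019,0.9,0.15,0.18,-11,0,0,0.019,0.9,0.15,0.18,-11,0,0,0.019,0.9,0.15,0.18,-11,0,0,0.019,0.9,0.15,0.18,-11,0,0,0.019,0.9,0.15,0.18,-11,0,0,0.019], "force": 40}}

```text
time_s: 22.48
ee_pos: [0.4121, -0.2642, -0.026]
eef_rot: [3.141, -0.004, -1.173]
force: [0.9, -3.7, 6.3]
grip_width: 0.0336
```

Call:
{"fn": "carry_out", "kwargs": {"commands": [0.9,0,0,0,0,0,0,0.9,0,0,0,0,0,0,0.9,0,0,3,0,0,0,0.9,0,0,7,0,0,0,0.9,0,0,9,0,0,0,0.9,0,0,9,0,0,0,0.9,0,0,9,0,0,0], "force": 60}}

```text
time_s: 23.07
ee_pos: [0.4117, -0.2638, 0.0633]
eef_rot: [3.14, -0.004, -1.173]
force: [0.3, 0.3, -9.9]
grip_width: 0.0335
```

Call:
{"fn": "carry_out", "kwargs": {"commands": [0.9,22.65,9.35,0,0,0,-0.349,0.9,22.65,9.35,0,0,0,-0.349,0.9,22.65,9.35,0,0,0,-0.349,0.9,22.65,9.35,0,0,0,-0.349,0.9,22.65,9.35,0,0,0,-0.349,0.9,22.65,9.35,0,0,0,-0.349,0.9,22.65,9.35,0,0,0,-0.349,0.9,22.65,9.35,0,0,0,-0.349,0.9,22.65,9.35,0,0,0,-0.349,0.9,22.65,9.35,0,0,0,-0.349]}}

```text
time_s: 23.9
ee_pos: [0.6367, -0.1706, 0.0614]
eef_rot: [3.137, -0.003, -1.523]
force: [-0.5, -0.1, -8.5]
grip_width: 0.0342
```

Call:
{"fn": "carry_out", "kwargs": {"commands": [0.9,0.1,0,-3,0,0,0,0.9,0.1,0,-5,0,0,0,0.9,0.1,0,-5.8,0,0,0,0.9,0.1,0,-6.1,0,0,0,0.9,0.1,0,-6.3,0,0,0,0.9,0.1,0,-6.4,0,0,0,0.9,0.1,0,-6.5,0,0,0,0.9,0.1,0,-6.5,0,0,0]}}

```text
time_s: 24.57
ee_pos: [0.6381, -0.1708, -0.0026]
eef_rot: [3.139, -0.003, -1.523]
force: [0.7, 0.2, -8.5]
grip_width: 0.0334
```

Call:
{"fn": "carry_out", "kwargs": {"commands": [0.9,0,0,-0.1,0,0,0,0.9,0,0,-0.15,0,0,0,0.9,0,0,-0.15,0,0,0,0.3,0,0,-0.15,0,0,0,0.0,0,0,-0.15,0,0,0,0.0,0,0,-0.15,0,0,0,0.0,0,0,2,0,0,0,0.0,0,0,6,0,0,0,0.0,0,0,9.5,0,0,0,0.0,0,0,10,0,0,0]}}

```text
time_s: 25.4
ee_pos: [0.6411, -0.1717, 0.1055]
eef_rot: [-3.134, -0.007, -1.523]
force: [-0.3, -0.3, 1.6]
grip_width: 0.0471
```

Call:
{"fn": "carry_out", "kwargs": {"commands": [0.0,-30,-5,4,0,0,0,0.0,-30,-5,4,0,0,0,0.0,-30,-5,4,0,0,0,0.0,-30,-5,4,0,0,0,0.0,-30,-5,4,0,0,0,0.0,-30,-5,4,0,0,0,0.0,-30,-5,4,0,0,0,0.0,-30,-5,4,0,0,0,0.0,-30,-5,4,0,0,0,0.0,-30,-5,4,0,0,0]}}

```text
time_s: 26.23
ee_pos: [0.3415, -0.2223, 0.1465]
eef_rot: [-3.132, -0.009, -1.524]
force: [0.0, -0.2, -1.1]
grip_width: 0.0471
```

```bash
python3 look.py abcd; python3 - <<'E'
import cv2
p=cv2.imread("pics/last_top.png")[60:300,150:470]; cv2.imwrite("pics/end.png",cv2.resize(p,None,fx=2.5,fy=2.5,interpolation=cv2.INTER_CUBIC))
E
```

```text
scene a 0.022 0.95 [188. 176. 232. 216.] ((array([ 636.6, -165.4]), 1.4, array([104.2,  42.4])), 'z90', np.float64(0.0573), np.int64(667))
scene b 0.022 0.75 [218. 206. 257. 241.] ((array([637.7, -70.9]), 1.3, array([86.7, 34.2])), 'z90', np.float64(0.0512), np.int64(496))
scene b 0.022 0.16 [251. 232. 284. 263.] ((array([627.7,  15.8]), 3.1, array([66.1, 24.3])), 'z90', np.float64(0.0461), np.int64(293))
scene c 0 0.96 [357. 184. 393. 199.] ((array([365.3,  64.1]), -24.8, array([69.1, 27.7])), 'z90', np.float64(0.0245), np.int64(260))
scene c 0 0.9 [448. 212. 487. 225.] ((array([266.7, 245. ]), -44.1, array([70. , 27.8])), 'z90', np.float64(0.0247), np.int64(304))
scene c 0 0.22 [185. 186. 241. 224.] ((array([ 638.6, -157.1]), -10.9, array([124.3,  43.6])), 'z90', np.float64(0.0242), np.int64(237))
scene c 0.022 0.96 [252. 232. 283. 260.] ((array([626.9,  14.1]), 1.9, array([67.7, 25.5])), 'z90', np.float64(0.0461), np.int64(334))
scene d 0.022 0.77 [288. 272. 311. 290.] ((array([629.2, 105.5]), 4.4, array([49.6, 19.5])), 'z90', np.float64(0.0412), np.int64(210))
top a 0.022 0.97 [380. 108. 397. 153.] ((array([ 634., -169.]), 3.1, array([103.3,  35.2])), 'z90', np.float64(0.0564), np.int64(566))
top b 0.022 0.67 [337. 112. 352. 152.] ((array([635.8, -73.6]), 0.7, array([85.8, 26.8])), 'z90', np.float64(0.0503), np.int64(370))
top c 0 0.77 [278. 238. 299. 272.] ((array([363.5,  60.8]), -27.3, array([66.9, 23.2])), 'z90', np.float64(0.0232), np.int64(256))
top c 0 0.65 [188. 291. 218. 319.] ((array([264.4, 241.8]), -45.6, array([65.6, 22.8])), 'z90', np.float64(0.0236), np.int64(275))
top c 0.022 0.77 [302. 125. 308. 153.] ((array([623.8,  11. ]), -1.0, array([66.9, 22. ])), 'z90', np.float64(0.0455), np.int64(231))
top d 0.022 0.47 [261. 126. 270. 149.] ((array([626.7, 103. ]), -0.1, array([46.6, 15.5])), 'z90', np.float64(0.04), np.int64(107))
[ 0.34108671 -0.22174252  0.14549185] 0.04689433896200667
```

View pics/end.png

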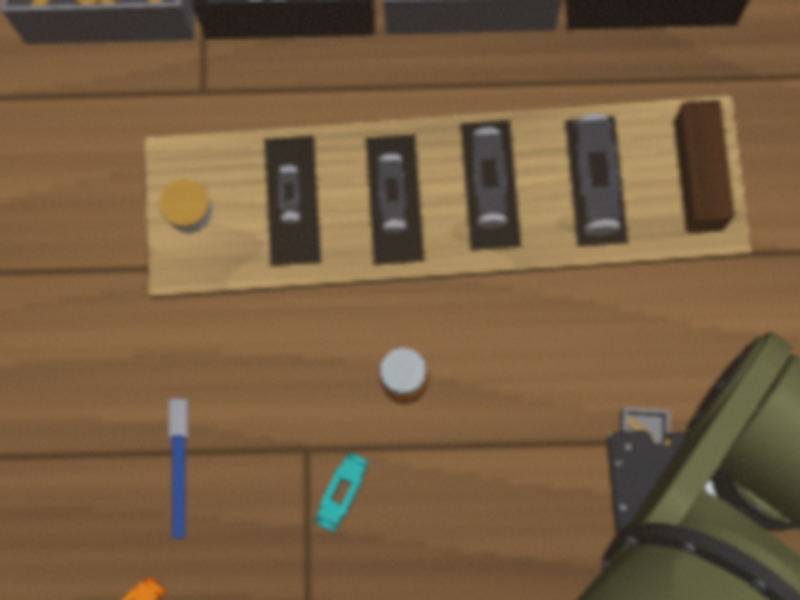

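The final top picture shows A, B, C and D in order from the end block, at crop (598,180), (490,175), (392,190) and (290,192). They lie flat and lengthwise, and the jar, tray, chisel and look-alikes have not moved. Measured offsets from the pad centres are about 4 mm or less in the top camera, which is good enough to hand in.

```bash
python3 -c "
from station import ticket
print(ticket.hand_in())"
```

```text
the job is handed in; nothing more can be done
None
```

The four hammer heads are on their pads in size order, biggest next to the dark end block and smallest by the tin, and the job was handed in at about 27 s. All lie flat with the eye up, along the pad's long side, and the gripper has let go and moved clear.

**Last checks:**
- **Centring:** in the top camera every head is within about 4 mm of its pad's centre; the worst is the biggest, 3.3 mm off along the pad and 1.6 mm across. The scene camera reads 3–5 mm to one side across the pads, most likely because it also sees the heads' sides.
- **Direction:** single angle readings were up to about 4° off the pads' angle in the top camera, within measuring noise for such small shapes.
- **Height:** the heads' tops are at the heights expected on the pads.
- **Other things:** the jar, tray, chisel and the orange and turquoise look-alikes are where they were.

**What failed:** the first grasp of the second biggest head missed without touching it. The reported tool point turned out to be about 36 mm below the real fingertips, so I measured this in the depth picture and allowed for it in every later move.

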